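Pen the rolling drum behind the gate

ROBOT

A 7-joint arm with a two-finger parallel gripper is mounted at the origin on the work surface. World frame = base frame: x ahead of the robot, y to its left, z up, the work surface at z = 0. Lengths are in m, angles in rad, forces in N, time in s.
With the tool pointing down it reaches from about 0.4 to 0.85 m from the base axis. Payload 4.4 kg.
Tool frame: the origin (TCP) lies at the very end of the fingers, on their centre line; the grasp point (between the pads) lies 19 mm behind it (grip_depth is the distance from the TCP to the grasp point, in m); z points along the fingers, y is the line along which they close (so a half turn about z gives the same grasp; the last joint's range is limited). The gripper opens to 94 mm and grips with 3 to 60 N. Pads are 16 mm wide; open, the fingers measure 119 mm over their backs; the gripper's body (75 mm by 177 mm) begins 78 mm behind the grasp point.
Start: joints at [-1.355, 0.628, 0.038, 1.517, -0.027, 0.996, -0.02], TCP at [0.181, 0.624, 0.205] pointing down, gripper open.
Joint ranges: [-3.06, 3.06], [-0.37, 2.12], [-1.25, 1.32], [0.18, 2.47], [-1.1, 4.24], [0.23, 1.98], [-2.94, 2.94]. Speed limits (rad/s): [2.57, 2.57, 3.14, 3.14, 3.14, 3.14, 3.14].

INTERFACE

Orientations are given as a rotation vector (axis times angle).
In Python, from cell import * gives the robot as it stands.
- The arm moves only by the tool play_rows, never from a script. Its argument "deltas" is a list of rows, each a list of 7 numbers: the closure in counts, from 0 (fully open) to 255 (shut), then the shift along the tool's x, y, z in mm, then the turn, a rotation vector about the tool's x, y, z in degrees. In form: [[claw, x, y, z, wx, wy, wz], ...]. A call has 1 to 10 rows; each row is the pose to reach, as a shift and turn from the pose commanded when the call began, along the tool's axes at that moment; what a row does not reach only later rows make up. A row lasts 1/8 s, in which the tool goes at most 62.5 mm and 10.7 degrees, less where a joint would pass 70% of its speed; a pose out of reach is approached as far as the arm can. A call with a gripper value outside its range is refused whole. The fingers move at their own pace and stop on an object; "grip_force" is the grip in N (left out, the last holds). Time passes only in rows, so rows that repeat a pose let the fingers close. It gives the time, the measured TCP pose, the force, the opening and the grip force at its end, in the units of the state.
- get_state(): the state, without advancing time (a new reading comes with each control period).
- capture(name): name is "side" or "top"; returns (picture, depth): 400x640x3 uint8, blue, green, red; 400x640 float32, m along the optical axis (not along the pixel's ray), 0 where there is no reading.
- camera_params(name): a dict with "fx", "fy", "cx", "cy" (pixels), "R" (3x3) and "t" (3): a world point X has camera coordinates R X + t. Camera axes: x right, y down, z forward; pixel columns grow to the right and rows downward; lengths in m; the calibration is good to about 2 mm. A picture is of the moment at which its call begins. camera_params takes no time and is no camera call.
- close_job(): hands the job in; it is judged then, once.
The state is a dict: "time": time; "joint_positions": joint angles; "joint_velocities": joint speeds; "joint_torque": joint torques, N m; "eef_pos": TCP position; "eef_rot": TCP orientation; "force": force on the tool from outside, world axes, zero at the start; "ft_torque": the same for the moment, N m; "opening": finger opening in m; "gripper_force": force on a finger pad.
Only numpy, scipy, OpenCV 4.12 (cv2) and the standard library are available. Lean on these libraries where they do the work, as an engineer would, in place of code of your own. Each camera call takes 0.05 s, during which the arm holds its last target. There are 200 camera calls.

TASK

Pressing on the top of the large steel drum, roll it along its lane through the open gate and let it come to rest centred over the dark line between the two dark tabs on the lane walls. Then push the clear gate fully shut behind it. Do not clasp, lift or shove the drum by its side, leave the four balls in their rest and everything else where it stands.

Things in the scene. Friction and masses are not known exactly. Their poses are not given: they have to be found in the camera images.
- corral: Fixed clear-walled lane, white floor. Origin: on the cart top in the middle of the gateway. Its y runs along the lane: run-up with the drum at +y, pen with the mark and balls at -y. Floor 5 mm above the cart top, 110 mm wide; walls 6 mm thick, 28 mm high, y -195 to +175 mm. The gate's guide, 16 mm high, sticks out at y = 0 on the -x side to x = -181 mm. Ball rest: y -189 to -161 mm.
- drum_center (a point): Centre of the loose plain steel drum, a cylinder 70 mm in diameter, 92 mm long, about 0.5 kg, lying across the lane, axle along the corral's x. Its centre is 40 mm and its top 75 mm above the cart top. It rolls without slipping on the lane floor; let go while moving it coasts a few cm and stops. The axes of this point turn with the drum.
- mark: Fixed stop mark: a dark line 6 mm wide across the lane floor, with a dark tab on each wall, 38 mm high. Origin: middle of the line, at cart-top height; axes parallel to the corral's; its place along the lane varies. The drum is right when its centre is straight above the line.
- gate (a joint): Slide of the clear gate (panel 114 mm long, 49 mm high, 5 mm thick, moving along the corral's x), in m. 0 = fully shut across the lane, at a hard stop; 0.114 = fully open, drawn out to the corral's -x side. It shuts by moving towards the corral's +x, stays where it is left, and takes about 2 N to slide.
- gate_post (a point): Centre of the top of the upright metal post on the gate, by which it is pushed: 14 mm in diameter, rising from the panel to 80 mm above the cart top. With the gate shut it stands at corral x = +15 mm, y = 0.
- ball0_center (a point): Centre of a 25 mm steel ball in its low pocket at the pen's end, at corral x = -39 mm, y = -176 mm; to be left alone.
- ball1_center (a point): Centre of a 25 mm steel ball in its low pocket at the pen's end, at corral x = -13 mm, y = -176 mm; to be left alone.
- ball2_center (a point): Centre of a 25 mm steel ball in its low pocket at the pen's end, at corral x = 13 mm, y = -176 mm; to be left alone.
- ball3_center (a point): Centre of a 25 mm steel ball in its low pocket at the pen's end, at corral x = 39 mm, y = -176 mm; to be left alone.
- wand: Magnet wand lying flat, 180 mm long, 24 mm wide, 18 mm high, handle to its -x; origin 10 mm from its middle, at its underside; a bystander, to be left alone.
- coin: Copper coin weight, 38 mm disc 10 mm high; origin under its centre; a bystander, to be left alone.
- vial: Glass vial with cork, 26 mm in diameter, 70 mm high, standing; origin under its centre; a bystander, to be left alone.
- slug: Plain aluminium cylinder standing on end, 35 mm in diameter, 60 mm high; origin under its centre; a bystander, to be left alone.
- weight: Brass weight with a knob, 32 mm in diameter, 42 mm high; origin under its centre; a bystander, to be left alone.
- beaker: Empty glass beaker, fixed, 68 mm in diameter, 85 mm high; origin under its centre; a bystander, to be left alone.
Mind the look-alikes: they are no part of the job. Leave any green look-alike of the part that bears drum_center alone.

How it is judged:
On the way, in this order (a step that is already met when the one before it is completed fails the run):
1. the drum rests over the line, the gate still open (y of drum_center in the frame of mark between -0.009 and 0.009 m and linear speed of drum below 0.01 m/s and value of joint gate above 0.09 m), for 0.3 s.
2. the gate is pushed fully shut (value of joint gate below 0.004 m), for 0.2 s.
At the end, for the whole second after the job is handed in: The drum's centre is within 9 mm of the line along the lane, at rest, and the gate is shut to within 4 mm (y of drum_center in the frame of mark between -0.009 and 0.009 m and linear speed of drum below 0.01 m/s and value of joint gate below 0.004 m); the robot touches nothing.
It fails at once if the drum is lifted off the lane floor (height (world z) of drum_center above 0.052 m).
It fails at once if the drum is clasped or shoved by its side instead of its top (fingers touch it with the grasp point lower than its top) (contact force between the fingers and drum above 0.3 N and height (world z) of the grasp point below 0.072 m).
It fails at once if a ball is knocked out of its rest (distance of any of ball0_center, ball1_center, ball2_center, ball3_center from where it was at the start of the episode above 0.012 m).
It fails at once if a bystander is knocked away (distance of any of wand, coin, vial, slug, weight, beaker from where it was at the start of the episode above 0.02 m).
It also fails if it takes over 61 s, if anything falls off the work surface, if the arm or the gripper's body presses on something with over 40 N, if the wrist force passes 120 N, or if a joint passes its speed limit or range.

## Working session

There is one attempt and no reset: what is moved stays moved. The work goes in short steps, Python scripts to look and compute and a tool call to move; the robot and the scene stay as the last step left them, time stands still between calls to the robot, and variables do not carry over. Pictures are saved under pics/ and viewed, at most 10 in all, crops included, and the job is handed in when it is done.

Besides the shell and the picture viewer there is one more tool, called after ">>>" as a command line: name --pt "numbers of a row" for each row, then --argument value for the rest. play_rows: Moves the arm, as the interface text tells. Its arguments: {"type":"object","properties":{"deltas":{"type":"array"},"grip_force":{"type":"number"}},"required":["deltas"]}

```bash
mkdir -p pics; python3 - <<'E'
from cell import *
import cv2,numpy as np
for n in("top","side"):
    p,d=capture(n); cv2.imwrite(f"pics/{n}0.png",p); np.save(f"{n}0.npy",d)
    print(n,camera_params(n))
print(get_state())
E
```

```text
top {'fx': 379.31615355621034, 'fy': 379.31615355621034, 'cx': 320.7912395982073, 'cy': 198.72727335619723, 'R': array([[-2.23735274e-02, -9.99741760e-01, -3.97983275e-03],
       [-9.85071384e-01,  2.27245082e-02, -1.70639868e-01],
       [ 1.70686242e-01,  1.02603589e-04, -9.85325427e-01]]), 't': array([0.03309159, 0.59837674, 0.71309356])}
side {'fx': 439.25589679412883, 'fy': 439.25589679412883, 'cx': 319.46898220247846, 'cy': 199.14688008273836, 'R': array([[-0.80249105, -0.596467  ,  0.01533694],
       [-0.40567272,  0.52658523, -0.7470861 ],
       [ 0.437536  , -0.60575169, -0.66455033]]), 't': array([0.47864282, 0.28457084, 0.65731954])}
{'time': 0.1, 'joint_positions': array([-1.35479313,  0.62924291,  0.03847646,  1.51821633, -0.02703581,
        0.99628792, -0.01995788]), 'joint_velocities': array([ 0.00188967, -0.00255905, -0.00011785, -0.00069389,  0.00197594,
        0.00143569, -0.00130494]), 'joint_torque': array([ 3.40355975e-03, -5.50789118e+01,  1.14723321e+00, -1.87116534e+01,
       -5.22127328e-02,  1.92217890e-02,  8.09701055e-05]), 'eef_pos': array([0.18057628, 0.62382188, 0.20467011]), 'eef_rot': array([-4.41163064e-01, -3.11023290e+00,  2.54478401e-03]), 'force': array([-0.24032254, -0.37236982, -0.1786343 ]), 'ft_torque': array([0.00047818, 0.02099117, 0.0796352 ]), 'gripper_force': 0.0, 'opening': 0.0940383504793566}
```

View pics/top0.png

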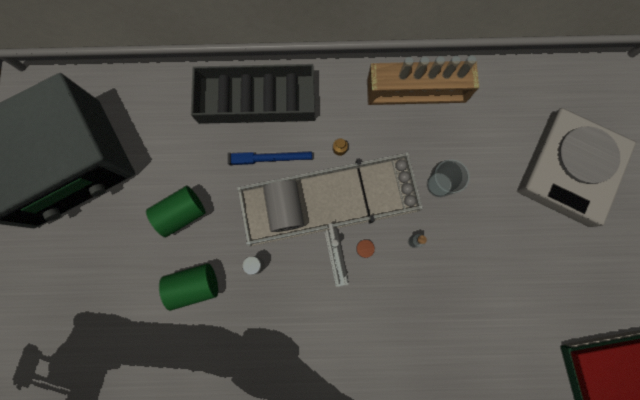

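View pics/side0.png

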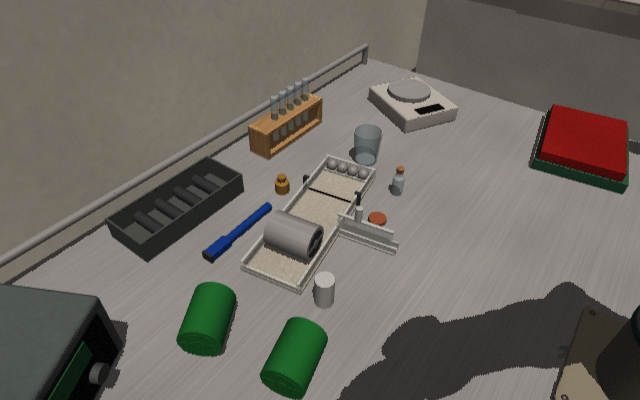

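The steel drum is in the lane at top-view (284,205). The green cylinders at (176,211) and (189,286) are look-alikes outside it, to be left alone. The mark line runs (360,165)–(371,220), the balls are near (405,182), and the gate post is near (336,243). I'll confirm in an enlarged crop.

```bash
python3 - <<'E'
import cv2
p=cv2.imread("pics/top0.png")[140:300,230:430]
cv2.imwrite("pics/crop.png",cv2.resize(p,None,fx=3.7,fy=3.7,interpolation=cv2.INTER_CUBIC))
E
```

```text
(no output)
```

View pics/crop.png

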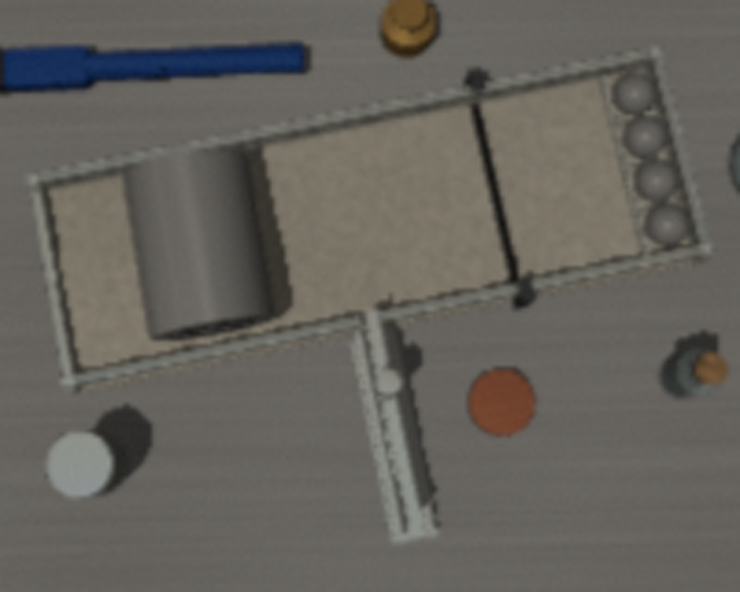

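The crop confirms the steel drum lying in the lane at crop (205,240), with the line from (475,103) to (514,282), post top at (388,381) and lane corners at (38,180), (655,53), (707,250), (70,382). Next I compute the poses.

```bash
cat > h.py <<'E'
from cell import *
import numpy as np, json
from scipy.spatial.transform import Rotation as Ro
def ray(n,u,v,z):
    c=camera_params(n); d=c["R"].T@np.array([(u-c["cx"])/c["fx"],(v-c["cy"])/c["fy"],1]); o=-c["R"].T@c["t"]
    return (o+d*(z-o[2])/d[2])[:2]
def cloud(n,d):
    c=camera_params(n); v,u=np.mgrid[:400,:640]; m=d>0; z=d[m]
    P=np.stack([(u[m]-c["cx"])/c["fx"]*z,(v[m]-c["cy"])/c["fy"]*z,z],1)
    return (P-c["t"])@c["R"], np.stack([u[m],v[m]],1)
E
cat > m.py <<'E'
from h import *
f=lambda x,y,z: ray("top",230+(x+.5)/3.7-.5,140+(y+.5)/3.7-.5,z)
W=np.array([f(38,180,.028),f(655,53,.028),f(707,250,.028),f(70,382,.028)]); C=np.array([[61,175],[61,-195],[-61,-195],[-61,175]])/1e3
print(W,np.linalg.norm(W-np.roll(W,-1,0),axis=1))
Wb=np.array([f(634,92,.017),f(645,136,.017),f(657,180,.017),f(668,224,.017)]);Cb=np.array([[39,-176],[13,-176],[-13,-176],[-39,-176]])/1e3
A=np.vstack([W,Wb,[f(388,381,.08)]]);B=np.vstack([C,Cb,[[-.099,0]]])
a,b=A.mean(0),B.mean(0);H=(B-b).T@(A-a);th=np.arctan2(H[0,1]-H[1,0],H[0,0]+H[1,1])
R=np.array([[np.cos(th),-np.sin(th)],[np.sin(th),np.cos(th)]]);o=a-R@b
print("yaw",np.degrees(th),"o",o,"res mm",((A-o)@R-B)*1e3)
print("line",(np.array([f(475,103,.005),f(514,282,.005)])-o)@R)
for n in("top","side"):
    P,_=cloud(n,np.load(n+"0.npy")); q=(P[:,:2]-o)@R
    m=(abs(q[:,0])<.04)&(q[:,1]>0)&(q[:,1]<.17)&(P[:,2]>.045); y,z=q[m,1],P[m,2]
    # circle with fitted y centre, z centre, R=35
    from scipy.optimize import least_squares
    s=least_squares(lambda p:np.hypot(y-p[0],z-p[1])-.035,[y.mean(),.04],loss="soft_l1",f_scale=.001).x
    m2=(abs(q[:,1]-s[0])<.02)&(P[:,2]>.06)
    print(n,"drum y,z",s,"x range",np.percentile(q[m2,0],[1,99]),"zmax",z.max())
json.dump([th,*o],open("c.json","w"))
E
python3 m.py
```

```text
[[ 0.62909377  0.18803291]
 [ 0.69514091 -0.16465883]
 [ 0.58049088 -0.18673777]
 [ 0.51509828  0.16879391]] [0.35882264 0.11675662 0.36149546 0.11560757]
yaw 10.508673284070777 o [0.60392495 0.01175422] res mm [[-4.1028572  -6.26836807]
 [-3.48896479  4.90951269]
 [ 1.75714236  4.11126693]
 [ 2.30477527 -4.39369128]
 [ 0.99689666  0.29223777]
 [ 0.35420806  0.35755734]
 [-0.11357147 -0.13709979]
 [-0.17608732 -0.07015184]
 [ 2.46845843  1.19873627]]
line [[ 0.05528839 -0.0860865 ]
 [-0.05242708 -0.08463902]]
top drum y,z [0.08648981 0.04023859] x range [-0.04700266  0.35350465] zmax 0.07820508499738671
side drum y,z [0.08678859 0.03974824] x range [-0.5346327   0.79268441] zmax 0.07675256514776818
```

```bash
cat >> h.py <<'E'
def cor():
    th,ox,oy=json.load(open("c.json")); R=np.array([[np.cos(th),-np.sin(th)],[np.sin(th),np.cos(th)]]); return th,R,np.array([ox,oy])
def delta(x,y,z):
    """corral target (m) with tool y along lane +y, tool down -> deltas mm, deg"""
    th,R,o=cor(); s=get_state(); Rt=Ro.from_rotvec(s["eef_rot"])
    t=np.r_[o+R@[x,y],z]; c,q=np.cos(th),np.sin(th)
    G=Ro.from_matrix(np.array([[-c,-q,0],[-q,c,0],[0,0,-1]]).T@np.eye(3) if 0 else np.array([[-c,-q,0],[-q,c,0],[0,0,-1]]))
    return np.round(Rt.inv().apply(t-s["eef_pos"])*1e3,1), np.round((Rt.inv()*G).as_rotvec(degrees=True),1)
def where():
    th,R,o=cor(); s=get_state(); return np.round(np.r_[(s["eef_pos"][:2]-o)@R,s["eef_pos"][2]]*1e3,1)
E
python3 - <<'E'
from h import *
print(where(),delta(0,.087,.13),delta(0,.087,.205))
P,_=cloud("top",np.load("top0.npy"))
a=np.array([.181,.624]);b=np.array([.587,.1])
for t in np.linspace(0,1,8):
    m=np.hypot(*(P[:,:2]-(a+t*(b-a))).T)<.11; print(np.round(a+t*(b-a),2),P[m,2].max() if m.any() else None)
E
```

```text
[-304.6  679.   204.7] (array([-537.8, -392.3,   75.3]), array([ -0.1,  -0. , -26.7])) (array([-5.378e+02, -3.924e+02,  3.000e-01]), array([ -0.1,  -0. , -26.7]))
[0.18 0.62] 0.005042687447185837
[0.24 0.55] 0.0064750399758994395
[0.3  0.47] 0.0064750399758994395
[0.36 0.4 ] 0.07383548479733924
[0.41 0.32] 0.07383548479733924
[0.47 0.25] 0.07383548479733924
[0.53 0.17] 0.07820508499738671
[0.59 0.1 ] 0.07820508499738671
```

>>> play_rows --pt "255 -30 -22 0 0 0 -3" --pt "255 -80 -58 0 0 0 -6" --pt "255 -130 -95 0 0 0 -10" --pt "255 -190 -139 0 0 0 -14" --pt "255 -250 -182 0 0 0 -18" --pt "255 -310 -226 0 0 0 -22" --pt "255 -370 -270 0 0 0 -25" --pt "255 -430 -314 0 0 0 -26.7" --pt "255 -490 -357 30 0 0 -26.7" --pt "255 -537.8 -392.3 60 0 0 -26.7" --grip_force 20

```text
time: 1.35
eef_pos: [0.5456, 0.1535, 0.1709]
eef_rot: [-0.288, 3.127, 0.001]
force: [-0.3, 1.0, -0.7]
opening: 0.0009
gripper_force: 0.0
```

>>> play_rows --pt "255 0 0 0 0 0 0" --pt "255 0 0 0 0 0 0" --pt "255 0 0 0 0 0 0"

```text
time: 1.72
eef_pos: [0.5433, 0.1571, 0.1712]
eef_rot: [-0.293, 3.128, 0.002]
force: [0.1, 0.0, -1.4]
opening: 0.0005
gripper_force: 0.0
```

```bash
python3 - <<'E'
from h import *
s=get_state();print(s["time"],where(),delta(0,.075,.085),s["opening"],s["force"],np.degrees(s["joint_positions"]))
E
```

```text
1.725 [-33.1 154.  171.2] (array([-32.8, -79.2,  86.1]), array([0.1, 0. , 0.2])) 0.0005366625456159162 [ 0.11677175  0.04268375 -1.37846616] [-16.53932486  31.38650152  -3.62825764 102.80886252   2.55476585
  45.86919666  79.30282535]
```

>>> play_rows --pt "255 -17 -30 30 0 0 0.1" --pt "255 -33 -57 60 0 0 0.2" --pt "255 -33 -57 85 0 0 0.2" --pt "255 -33 -57 93 0 0 0.2" --pt "255 -33 -57 94.5 0 0 0.2" --pt "255 -33 -57 96 0 0 0.2" --pt "255 -33 -57 97 0 0 0.2" --pt "255 -33 -57 97 0 0 0.2"

```text
time: 2.72
eef_pos: [0.5874, 0.1055, 0.0747]
eef_rot: [-0.284, 3.127, 0.001]
force: [-0.3, 0.2, 2.1]
opening: 0.0006
gripper_force: 1.1
```

```bash
python3 - <<'E'
from h import *
s=get_state();print(s["time"],where(),delta(0,.097,.075),s["force"])
E
```

```text
2.725 [ 0.9 95.2 74.7] (array([ 0.9,  1.8, -0.3]), array([ 0. ,  0.1, -0.1])) [-0.25967372  0.15127073  2.09736401]
```

>>> play_rows --pt "255 0 0 1.5 0 0 0" --pt "255 0 -4 2 0 0 0" --pt "255 0 -10 2 0 0 0" --pt "255 0 -17 2 0 0 0" --pt "255 0 -24 2 0 0 0" --pt "255 0 -31 2 0 0 0" --pt "255 0 -36 2 0 0 0"

```text
time: 3.6
eef_pos: [0.5939, 0.0686, 0.0742]
eef_rot: [-0.282, 3.128, -0.002]
force: [-3.3, -2.1, 12.6]
opening: 0.0003
gripper_force: 6.3
```

>>> play_rows --pt "255 0 -2 0 0 0 0" --pt "255 0 -2 -15 0 0 0" --pt "255 0 30 -25 0 0 0" --pt "255 0 90 -25 0 0 0"

```text
time: 4.1
eef_pos: [0.579, 0.1565, 0.0984]
eef_rot: [-0.274, 3.126, -0.002]
force: [0.6, 1.1, -0.3]
opening: 0.0005
gripper_force: 0.0
```

```bash
cat >> h.py <<'E'
def drum(y0,hw=.05,cams=("side","top")):
    from scipy.optimize import least_squares
    th,R,o=cor()
    for n in cams:
        p,d=capture(n); P,uv=cloud(n,d); q=(P[:,:2]-o)@R
        m=(abs(q[:,0])<.04)&(abs(q[:,1]-y0)<hw)&(P[:,2]>.045)&(P[:,2]<.078); y,z=q[m,1],P[m,2]
        s=least_squares(lambda p:np.hypot(y-p,z-.04)-.035,[y0],loss="soft_l1",f_scale=.001).x
        print(n,"drum y",np.round(s*1e3,1),m.sum())
    return p
E
python3 - <<'E'
from h import *
drum(.07);s=get_state();print(s["time"],where(),s["force"])
E
```

```text
side drum y [66.4] 1025
top drum y [66.2] 1184
4.2 [  0.5 159.3  97.8] [-0.47023568  0.04944405 -0.26253582]
```

>>> play_rows --pt "255 0 -40 0 0 0 0" --pt "255 0 -73 8 0 0 0" --pt "255 0 -73 21 0 0 0" --pt "255 0 -73 25 0 0 0" --pt "255 0 -73 26 0 0 0"

```text
time: 4.82
eef_pos: [0.5903, 0.0903, 0.0737]
eef_rot: [-0.287, 3.127, 0.005]
force: [-6.7, 1.7, 26.5]
opening: 0.0004
gripper_force: 13.0
```

>>> play_rows --pt "255 0 -5 0 0 0 0" --pt "255 0 -14 0 0 0 0" --pt "255 0 -24 0 0 0 0" --pt "255 0 -34 0 0 0 0" --pt "255 0 -44 0 0 0 0" --pt "255 0 -54 0 0 0 0" --pt "255 0 -64 0 0 0 0" --pt "255 0 -74 0 0 0 0" --pt "255 0 -80 -5 0 0 0" --pt "255 0 -82 -25 0 0 0"

```text
time: 6.08
eef_pos: [0.6041, 0.0054, 0.0951]
eef_rot: [0.283, -3.126, -0.0]
force: [-0.1, 0.0, 0.2]
opening: 0.0006
gripper_force: 0.0
```

```bash
python3 - <<'E'
from h import *
drum(.025);drum(.025);s=get_state();print(s["time"],where(),s["force"],delta(0,.05,.1))
E
```

```text
side drum y [31.8] 1139
top drum y [31.7] 9
side drum y [31.8] 1132
top drum y [31.3] 1
6.275 [ 0.3 -5.8 96. ] [ 0.6793258  -0.05154274  0.1028367 ] (array([ 0.4, 55.8, -4. ]), array([ 0. ,  0. , -0.1]))
```

>>> play_rows --pt "255 0 30 -2 0 0 0" --pt "255 0 58 5 0 0 0" --pt "255 0 58 20 0 0 0" --pt "255 0 58 23 0 0 0" --pt "255 0 58 23.5 0 0 0"

```text
time: 6.9
eef_pos: [0.5944, 0.0611, 0.0717]
eef_rot: [0.28, -3.128, 0.002]
force: [-0.5, 0.3, 0.1]
opening: 0.0004
gripper_force: 0.0
```

>>> play_rows --pt "255 0 -5 0 0 0 0" --pt "255 0 -14 0 0 0 0" --pt "255 0 -25 0 0 0 0" --pt "255 0 -36 0 0 0 0" --pt "255 0 -47 0 0 0 0" --pt "255 0 -58 0 0 0 0" --pt "255 0 -69 0 0 0 0" --pt "255 0 -80 0.5 0 0 0" --pt "255 0 -88 -4 0 0 0" --pt "255 0 -90 -25 0 0 0"

```text
time: 8.15
eef_pos: [0.6099, -0.0267, 0.0966]
eef_rot: [0.282, -3.126, -0.0]
force: [0.6, 0.3, 0.0]
opening: 0.0003
gripper_force: 0.0
```

```bash
python3 - <<'E'
from h import *
drum(-.01);drum(-.01);s=get_state();print(s["time"],where(),s["force"],delta(0,.02,.1))
E
```

```text
side drum y [-10.1] 1047
top drum y [-10.] 724
side drum y [-10.2] 1054
top drum y [-10.] 703
8.35 [  0.2 -38.   97.5] [-0.2389554  -0.20623193  0.6268471 ] (array([ 0.4, 58. , -2.5]), array([ 0. ,  0. , -0.1]))
```

>>> play_rows --pt "255 0 24 -2 0 0 0" --pt "255 0 46 5 0 0 0" --pt "255 0 46 20 0 0 0" --pt "255 0 46 24 0 0 0" --pt "255 0 46 25 0 0 0"

```text
time: 8.98
eef_pos: [0.6015, 0.0183, 0.0717]
eef_rot: [0.281, -3.126, 0.001]
force: [-1.7, -0.1, 3.1]
opening: 0.0007
gripper_force: 1.7
```

>>> play_rows --pt "255 0 -5 0 0 0 0" --pt "255 0 -14 0 0 0 0" --pt "255 0 -24 0 0 0 0" --pt "255 0 -34 0 0 0 0" --pt "255 0 -44 0 0 0 0" --pt "255 0 -54 0 0 0 0" --pt "255 0 -64 0 0 0 0" --pt "255 0 -74 0 0 0 0" --pt "255 0 -82 -5 0 0 0" --pt "255 0 -84 -25 0 0 0"

```text
time: 10.22
eef_pos: [0.6171, -0.0641, 0.0967]
eef_rot: [0.282, -3.127, -0.0]
force: [-0.0, 0.2, 0.5]
opening: 0.0006
gripper_force: 0.0
```

```bash
python3 - <<'E'
from h import *
drum(-.05);drum(-.05);s=get_state();print(s["time"],where(),s["force"],delta(0,-.02,.1))
E
```

```text
side drum y [-50.5] 976
top drum y [-50.3] 809
side drum y [-50.5] 985
top drum y [-50.2] 810
10.425 [  0.2 -76.1  97.5] [-0.53072488 -0.1555257  -0.26630833] (array([ 0.3, 56.1, -2.5]), array([-0. ,  0.1, -0.1]))
```

>>> play_rows --pt "255 0 22 -2 0 0 0" --pt "255 0 42.5 5 0 0 0" --pt "255 0 42.5 20 0 0 0" --pt "255 0 42.5 24 0 0 0" --pt "255 0 42.5 25 0 0 0"

```text
time: 11.05
eef_pos: [0.609, -0.0218, 0.0718]
eef_rot: [0.282, -3.126, 0.0]
force: [-2.0, -0.4, 4.5]
opening: 0.0007
gripper_force: 2.2
```

>>> play_rows --pt "255 0 -5 0 0 0 0" --pt "255 0 -14 0 0 0 0" --pt "255 0 -24 0 0 0 0" --pt "255 0 -34 0 0 0 0" --pt "255 0 -44 0 0 0 0" --pt "255 0 -53 0 0 0 0" --pt "255 0 -61 0 0 0 0" --pt "255 0 -66 0 0 0 0" --pt "255 0 -68 0 0 0 0" --pt "255 0 -68 -12 0 0 0"

```text
time: 12.3
eef_pos: [0.6217, -0.0879, 0.0838]
eef_rot: [0.283, -3.127, -0.001]
force: [-1.0, -0.2, -0.1]
opening: 0.0006
gripper_force: 0.0
```

>>> play_rows --pt "255 0 0 -20 0 0 0" --pt "255 60 0 -40 0 0 0" --pt "255 120 30 -60 0 0 0"

```text
time: 12.68
eef_pos: [0.5056, -0.0836, 0.143]
eef_rot: [-0.28, 3.128, -0.002]
force: [0.4, 0.5, 0.9]
opening: 0.0003
gripper_force: 0.0
```

```bash
python3 - <<'E'
from h import *
import cv2
drum(-.085);p=drum(-.085);s=get_state();print(s["time"],where(),s["force"],delta(-.14,0,.15))
q,_=capture("side")
cv2.imwrite("pics/v2.png",cv2.vconcat([cv2.resize(p[140:300,260:460],(750,600))[:300] if 0 else cv2.resize(p[150:260,320:460],(700,300)) ,cv2.resize(q[140:240,270:410],(700,300))]))
E
```

```text
side drum y [-85.6] 916
top drum y [-85.8] 1330
side drum y [-85.6] 915
top drum y [-85.8] 1285
12.875 [-112.6  -74.1  143.4] [ 1.05827519 -0.58652892  0.76080777] (array([27.5, 74.1, -6.7]), array([-0. ,  0.1, -0.1]))
```

View pics/v2.png

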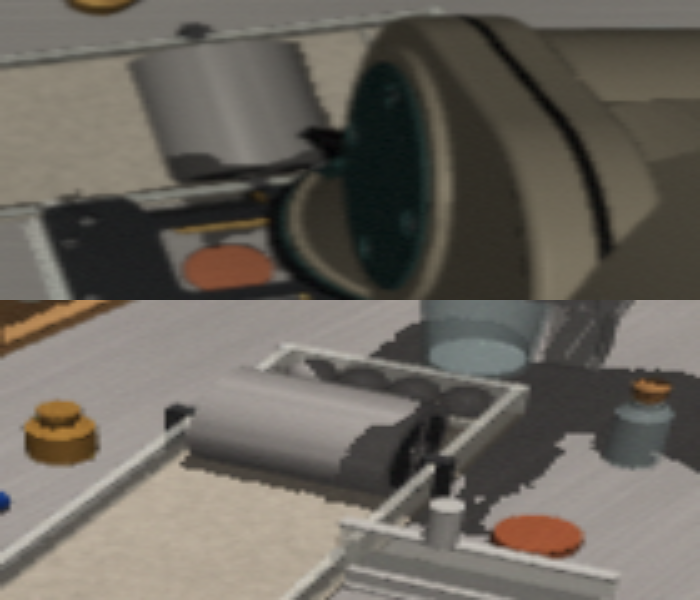

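The drum is over the line: centre at −85.7 mm against the line at −85.3 mm. The tabs sit level with its middle and the balls are in place. Next is the gate.

>>> play_rows --pt "255 14 30 -6 0 0 0" --pt "255 27 74 -6 0 0 0" --pt "255 27 74 30 0 0 0" --pt "255 27 74 70 0 0 0" --pt "255 27 74 81 0 0 0" --pt "255 27 74 81 0 0 0"

```text
time: 13.68
eef_pos: [0.4671, -0.0143, 0.0606]
eef_rot: [0.283, -3.128, -0.0]
force: [-0.2, -0.2, 0.3]
opening: 0.0005
gripper_force: 0.0
```

```bash
python3 - <<'E'
from h import *
s=get_state();print(s["time"],where(),s["force"],delta(0,0,.062))
E
```

```text
13.675 [-139.2   -0.7   60.6] [-0.22431195 -0.16996211  0.2690475 ] (array([-139.2,    1. ,   -1.4]), array([ 0. , -0. , -0.2]))
```

>>> play_rows --pt "255 -15 1 0 0 0 0" --pt "255 -26 1 0 0 0 0" --pt "255 -38 1 0 0 0 0" --pt "255 -51 1 0 0 0 0" --pt "255 -64 1 0 0 0 0" --pt "255 -77 1 0 0 0 0" --pt "255 -90 1 0 0 0 0" --pt "255 -103 1 0 0 0 0" --pt "255 -115 1 0 0 0 0" --pt "255 -124 1 0 0 0 0"

```text
time: 14.92
eef_pos: [0.5891, 0.0091, 0.061]
eef_rot: [-0.284, 3.129, 0.0]
force: [-1.1, 0.0, 1.1]
opening: 0.0006
gripper_force: 0.7
```

>>> play_rows --pt "255 -5 0 0 0 0 0" --pt "255 -9 0 0 0 0 0" --pt "255 -13 0 0 0 0 0" --pt "255 -16 0 0 0 0 0" --pt "255 -17 0 0 0 0 0"

```text
time: 15.55
eef_pos: [0.6031, 0.0117, 0.0609]
eef_rot: [0.283, -3.125, 0.0]
force: [-6.1, -0.4, 4.0]
opening: 0.0005
gripper_force: 3.1
```

```bash
python3 - <<'E'
from h import *
s=get_state();print(s["time"],where(),s["force"])
E
```

```text
15.55 [-0.9  0.1 60.9] [-6.14471328 -0.42281155  4.01899975]
```

>>> play_rows --pt "255 -2 0 0 0 0 0" --pt "255 -3 0 0 0 0 0" --pt "255 -3 0 0 0 0 0" --pt "255 -3 0 0 0 0 0"

```text
time: 16.05
eef_pos: [0.6032, 0.0118, 0.0606]
eef_rot: [0.282, -3.12, 0.001]
force: [-10.0, -0.4, 6.6]
opening: 0.0003
gripper_force: 5.0
```

>>> play_rows --pt "255 10 0 0 0 0 0" --pt "255 25 0 0 0 0 0" --pt "255 25 0 -50 0 0 0" --pt "255 60 0 -110 0 0 0" --pt "255 120 0 -140 0 0 0" --pt "255 120 60 -140 0 0 0" --pt "255 120 120 -140 0 0 0" --pt "255 120 180 -140 0 0 0" --pt "255 120 240 -140 0 0 0" --pt "255 120 240 -140 0 0 0"

```text
time: 17.3
eef_pos: [0.446, 0.2334, 0.2016]
eef_rot: [-0.298, 3.124, 0.007]
force: [0.4, -0.4, 0.2]
opening: 0.0005
gripper_force: 0.0
```

```bash
python3 - <<'E'
from h import *
import cv2
p=drum(-.085);s=get_state();print(s["time"],where(),s["force"])
q,d=capture("side")
P,uv=cloud("side",d); th,R,o=cor(); c=(P[:,:2]-o)@R
m=(abs(c[:,1])<.015)&(P[:,2]>.06)&(P[:,2]<.09)&(abs(c[:,0])<.15);print("post",c[m].mean(0),m.sum())
cv2.imwrite("pics/v3.png",cv2.vconcat([cv2.resize(p[140:300,230:440],(700,300)),cv2.resize(q[140:240,270:410],(700,300))]))
E
```

```text
side drum y [-85.9] 74
top drum y [-85.9] 1332
17.4 [-114.8  240.5  201.2] [ 0.33670812 -0.29823965 -0.49703911]
post [nan nan] 0<stdin>:6: RuntimeWarning: Mean of empty slice.
  ret = um.true_divide(
```

View pics/v3.png

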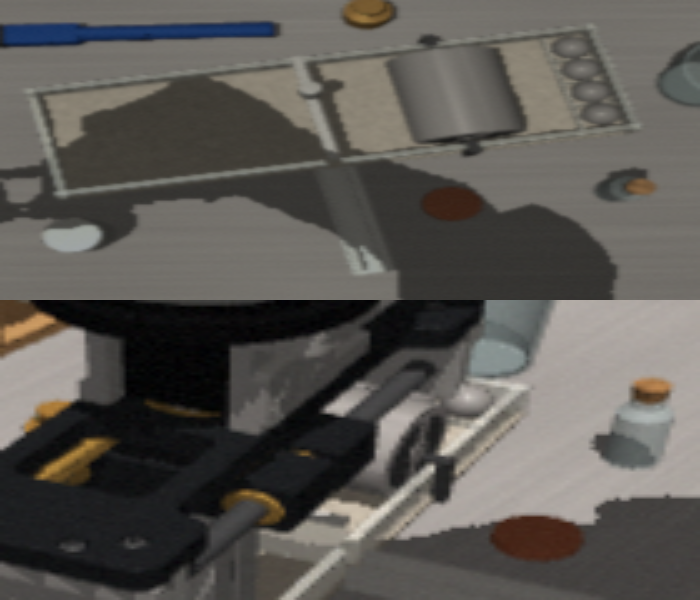

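The top view shows the gate shut across the lane, with the post at (310,88) and the panel reaching the far wall. The push stalled at 10 N on the hard stop. The drum is still over the mark between the tabs, and the balls and bystanders are where they were. The arm is clear.

```bash
python3 -c "
from cell import *
print(close_job())"
```

```text
the job is handed in; nothing more can be done
None
```

The job is handed in: by camera the drum rests within about 1 mm of the line, the gate was pushed to its hard stop, and the arm is clear; the judge returned no verdict.

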